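# Dispense one drinking straw and draw it out of the tray

### The arm

A 6-joint arm with a two-finger parallel gripper is mounted at the origin on a cart in front of the work surface, level with it; the furniture and walls round the work are solid. World frame = base frame: x ahead of the robot, y to its left, z up, the work surface at z = 0. Lengths are in mm, angles in rad, forces in N, time in s.
With the tool pointing down it reaches from about 275 to 750 mm from the base axis. Payload 10.2 kg.
Tool frame: the origin (TCP) lies midway between the tips of the shut fingers; the grasp point (between the pads) lies 19 mm behind it; z points along the fingers, y is the line along which they close (so a half turn about z gives the same grasp; the last joint's range is limited). The gripper opens to 85 mm and grips with 20 to 120 N. Pads are 22 mm wide; open, the fingers measure 114 mm over their backs; the gripper's body (76 mm by 85 mm) begins 54 mm behind the grasp point. The pads swing forward as they close: fully open they stand 13 mm farther back than shut.
Start: joints at [1.11, 0.313, 1.498, -0, 1.331, -0.223], TCP at [123.684, 510.229, 231.294] pointing down, gripper open.
Joint ranges: [-2.94, 2.94], [-0.97, 2.17], [0.19, 2.56], [-1.23, 4.37], [0.02, 3.11], [-2.88, 2.88]. Speed limits (rad/s): [2.39, 2.39, 3.01, 3.14, 3.14, 3.14].

### API

Orientations are given as a unit quaternion [w, x, y, z].
In Python, from rig import ctrl gives the robot as it stands.
- The arm moves only by the tool send_rows, never from a script. Its argument "targets" is a list of rows, each a list of 7 numbers: the closure, from -1 (fully open) to 1 (shut), so that 0 is half open, then the shift along the tool's x, y, z in m, then the turn, a rotation vector about the tool's x, y, z in rad. In form: [[claw, dx, dy, dz, ax, ay, az], ...]. A call has exactly 10 rows; each row shifts and turns the commanded pose from where the row before left it, along the tool's axes as they then stand; what a row does not reach is not made up. A row lasts 1/8 s, in which the tool goes at most 62.5 mm and 10.7 degrees, less where a joint would pass 70% of its speed; a pose out of reach is approached as far as the arm can. A call with a gripper value outside its range is refused whole. The fingers move at their own pace and stop on an object; "squeeze" is the grip in N (left out, the last holds). Time passes only in rows, so rows that do not move let the fingers close, or fill a call up. It gives the time, the measured TCP pose, the force, the opening and the grip force at its end, in the units of the state.
- ctrl.sense(): the state, without advancing time (a new reading comes with each control period).
- ctrl.capture(name): name is "scene" or "top" or "wrist"; returns a dict with "img" (480x640x3 uint8, red, green, blue), "camera_matrix" (3x3 intrinsics, pixels), "k1" (the pictures are not rectified: a ray, as slopes to the right and down, at radius r is drawn at 1 + k1 r^2 times it, then the intrinsics apply), "R" (3x3) and "t" (3): a world point X has camera coordinates R X + t. Camera axes: x right, y down, z forward; pixel columns grow to the right and rows downward; lengths in mm; the calibration is good to about 2 mm. A picture is of the moment at which its call begins. There is no depth.
- ctrl.finish_job(): hands the job in; it is judged then, once.
Trained networks look in a picture, given as the dict that the camera call returned (one of the last four; its "shot" number tells which), for a name from the list of things; names that differ only in an ending like _2 or _b are one class to them, and where a whole thing is asked for, a point or a joint stands for the part that bears it (a point fixed in the world has none). Each returns a list of dicts, best first, with "score" (0 to 1); they miss things now and then, are a little off and sometimes report something else, mostly with a low value. They report only what shows in the picture. A call takes as long as a camera call.
- ctrl.boxes_of(query, picture): "extent" ([left, top, width, height] in pixels, round what is visible of it).
- ctrl.landmark_of(query, picture): "point" ([column, row] in pixels: a listed point, or the origin of a listed thing).
The state is a dict: "time_s": time; "joints": joint angles; "dq": joint speeds; "tau": joint torques, N m; "eef_pos": TCP position; "ee_rot": TCP orientation; "force": force on the tool from outside, world axes, zero at the start; "wrist_torque": the same for the moment, N m; "grip_width": opening from 0.0 (shut) to 1.0 (fully open); "grip_force": force on a finger pad.
Only numpy, scipy, OpenCV 4.12 (cv2) and the standard library are available. Lean on these libraries where they do the work, as an engineer would, in place of code of your own. Each camera call takes 0.05 s, during which the arm holds its last target. There are 200 camera calls.

### The job

A guest wants a straw: swing the red-handled lever on the straw dispenser down to its stop once and let it spring all the way back, so that just one bamboo straw rolls into the tray. The tray's window is shorter than the straw, so shift the straw along under one end cover, tilt its other end up through the window and draw it out. Finish holding that straw still in the gripper, all of it at least 5 cm higher than the tray's end covers, with the other straws left in the dispenser and the rest of the counter undisturbed.

Things in the scene. Friction and masses are not known exactly. Their poses are not given: they have to be found in the camera images.
- dispenser: steel straw dispenser with black cheeks, 190 x 292 x 165 mm (x, y, z), fixed. Origin on the worktop at mid width, under the line where a dispensed straw rests; -x is its front (tray), +x the magazine, z up. Frame mm: tray front wall x = -55 to -52, 52 high; hood (290 mm wide) over the outlet from x = 76, 76 to 84 high; clear magazine front x = 91, up to z = 140; lid top z = 146
- window (a point): centre of the tray's window, level with the covers' tops (dispenser x = 12, y = 0, z = 70 mm). The window is 128 mm wide and only 170 mm long along y: beyond y = +-85 mm flat covers (underside z = 67, top 70) roof the tray's ends. Below them the tray is 280 mm long inside, end walls at y = +-140 mm
- rest (a point): middle of the axis of a straw at rest in the tray (dispenser x = 0, y = 0, z = 28 mm; real straws within 6 mm along y). It lies along y on two white ledges (y = +-66 to +-140, top z = 22), its ends 20 mm under the covers, against stops on its -x side (|y| over 86). Between the ledges the floor is at z = 6, so fingers reach under it; open them 70 mm at most there
- lever_axis (a point): point on the lever's turning axis, level with the handle's middle (dispenser x = 97, y = -190, z = 62 mm); the axis runs along the dispenser's y. The handle runs on an 80 mm radius about it, from 52 degrees above the level forward direction (-x) at rest to 33 degrees below it at the stop
- lever (a joint): the lever at the dispenser's -y side: 0 rad at rest, 1.48 rad at its stop. Push it down from above; a spring returns it (about 8 N at the handle at the stop, 2 N at rest). At the stop the lowest straw drops out of the drum and rolls into the tray within 0.7 s; on return the next drops into the drum's pocket. Each full swing gives one straw
- lever_handle (a point): middle of the lever's red handle bar, a 16 mm thick, 65 mm long bar parallel to the dispenser's y axis (from y = -150 to -215 mm in its frame; this point at y = -190)
- straw_1: the straw that comes out first: bamboo, a straight rod 12 mm thick, 210 mm long, about 15 g; origin at its middle on its axis, y axis along its length (it rolls about it). Starts lowest in the magazine. It comes out if slid 28 mm along its axis towards one end wall, its other end tilted up 20 to 28 degrees, then drawn out along its own axis by 75 mm or more
- straw_1_left (a point): the end of straw_1 on the dispenser's +y side, on the straw's axis
- straw_1_right (a point): the end of straw_1 on the dispenser's -y side, on the straw's axis
- straw_2: the next straw, same shape, above straw_1 in the magazine at the start; three more like it lie above. It must stay in the dispenser (it drops 12 mm into the pocket when the lever returns)
- mug: white porcelain mug upside down, 86 x 114 x 94 mm, bystander; origin under its middle
- creamer_a: small sealed creamer cup, 38 x 45 x 21 mm, bystander; origin under its middle
- creamer_b: small sealed creamer cup, 46 x 38 x 21 mm, bystander; origin under its middle
- fork: metal fork, 200 x 27 x 14 mm, along its x, bystander; origin under its middle
- turner: wooden turner, 298 x 61 x 15 mm, along its x, bystander; origin under its middle
- tumbler: clear tumbler upside down, 70 x 70 x 98 mm, bystander; origin under its middle

How it is judged:
By the outcome, as a careful person would: the job done as asked, in the order asked, and still so for the second after the job is handed in, while the arm keeps its last pose, push and grip.
It also fails if it takes over 54 s, if anything falls off the work surface, if the arm or the gripper's body presses on something with over 40 N, if the wrist force passes 120 N, or if a joint passes its speed limit or range.

## Working session

There is one attempt and no reset: what is moved stays moved. The work goes in short steps, Python scripts to look and compute and a tool call to move; the robot and the scene stay as the last step left them, time stands still between calls to the robot, and variables do not carry over. Pictures are saved under pics/ and viewed, at most 10 in all, crops included, and the job is handed in when it is done.

Besides the shell and the picture viewer there is one more tool, called after ">>>" by a JSON object that holds its "fn" and its "kwargs". send_rows: Moves the arm, as the interface text tells. Its arguments: {"type":"object","properties":{"targets":{"type":"array"},"squeeze":{"type":"number"}},"required":["targets"]}

```bash
ls; mkdir -p pics
cat > h.py <<'E'
import numpy as np,cv2
from scipy.optimize import least_squares
from scipy.spatial.transform import Rotation as Rn
from rig import ctrl
def proj(P,c):
    q=np.atleast_2d(P)@np.array(c["R"]).T+np.array(c["t"]); s=q[:,:2]/q[:,2:]
    s=s*(1+c["k1"]*(s**2).sum(1,keepdims=True)); K=np.array(c["camera_matrix"])
    return s@K[:2,:2].T+K[:2,2]
def ray(p,c):
    K=np.array(c["camera_matrix"]); d=(np.array(p)-K[:2,2])/[K[0,0],K[1,1]]; s=d.copy()
    for _ in range(20): s=d/(1+c["k1"]*(s@s))
    R=np.array(c["R"]); return -R.T@np.array(c["t"]), R.T@np.r_[s,1]
def atz(p,c,z):
    o,d=ray(p,c); return o+d*(z-o[2])/d[2]
def save(c,n): cv2.imwrite("pics/"+n,cv2.cvtColor(c["img"],cv2.COLOR_RGB2BGR))
E
python3 - <<'E'
from h import *
for n in ("scene","top"):
    c=ctrl.capture(n); save(c,n+"0.png")
    print(n,np.round(-np.array(c["R"]).T@c["t"]))
    for q in ["window","rest","lever_axis","lever_handle","dispenser","straw_1","mug","creamer_a","fork","turner","tumbler"]:
        print(q,[(np.round(d["point"]).tolist(),round(d["score"],2)) for d in ctrl.landmark_of(q,c)[:2]],[np.round(d["extent"]).tolist() for d in ctrl.boxes_of(q,c)[:2]])
print(ctrl.sense())
E
```

```text
pics
scene [   4.  806. 1338.]
window [([341.0, 252.0], 0.9)] [[275.0, 186.0, 115.0, 129.0]]
rest [([344.0, 260.0], 0.87)] [[273.0, 184.0, 115.0, 126.0]]
lever_axis [([356.0, 199.0], 0.61), ([346.0, 261.0], 0.47)] [[276.0, 184.0, 112.0, 130.0]]
lever_handle [([366.0, 191.0], 0.58), ([292.0, 413.0], 0.19)] [[350.0, 188.0, 26.0, 17.0]]
dispenser [([347.0, 272.0], 0.69)] [[278.0, 186.0, 114.0, 129.0]]
straw_1 [] []
mug [([236.0, 412.0], 0.79)] [[252.0, 201.0, 23.0, 38.0], [214.0, 380.0, 36.0, 54.0]]
creamer_a [([268.0, 440.0], 0.63), ([292.0, 411.0], 0.62)] [[283.0, 403.0, 14.0, 19.0], [259.0, 430.0, 17.0, 18.0]]
fork [([416.0, 185.0], 0.71), ([343.0, 261.0], 0.34)] [[388.0, 175.0, 52.0, 19.0]]
turner [([345.0, 179.0], 0.72)] [[304.0, 165.0, 87.0, 37.0], [350.0, 185.0, 24.0, 22.0]]
tumbler [([260.0, 228.0], 0.61)] [[249.0, 203.0, 22.0, 34.0]]
top [ 294.   11. 1507.]
window [([341.0, 277.0], 0.41)] [[423.0, 188.0, 16.0, 81.0], [297.0, 223.0, 114.0, 78.0]]
rest [([341.0, 275.0], 0.66)] [[295.0, 225.0, 117.0, 74.0]]
lever_axis [([403.0, 251.0], 0.95)] [[302.0, 226.0, 115.0, 70.0]]
lever_ha
[... 507 characters left out ...]
, 28.0]]
{'time_s': 2.3, 'joints': array([ 1.10956029e+00,  3.12890722e-01,  1.49772853e+00, -1.37637035e-05,
        1.33100570e+00, -2.23426619e-01]), 'dq': array([-0.00159453, -0.00011296,  0.00139392, -0.00079988,  0.0012622 ,
        0.00158532]), 'tau': array([ 2.06211189e-03, -4.12163508e+01, -2.59903568e+01, -5.76941443e-05,
        4.14231226e-04,  1.28103488e-05]), 'eef_pos': array([123.70192566, 510.21082584, 231.28817413]), 'ee_rot': array([ 8.75282259e-07,  1.18623097e-01,  9.92939354e-01, -1.74581610e-05]), 'force': array([-0.51051502,  0.83897483,  0.04581148]), 'wrist_torque': array([-0.02649538,  0.05074088,  0.04740346]), 'grip_force': 0.0, 'grip_width': 1.0024029001811352}
```

Run:
```python
import cv2
a=cv2.imread("pics/scene0.png")[160:330,250:450]; b=cv2.imread("pics/top0.png")[160:330,270:470]
cv2.imwrite("pics/a.png",cv2.resize(cv2.vconcat([a,b]),(0,0),fx=1.75,fy=1.75,interpolation=2) if 0 else cv2.resize(cv2.hconcat([a,b]),(800,340),interpolation=2))
```

```text
(no output)
```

View pics/a.png

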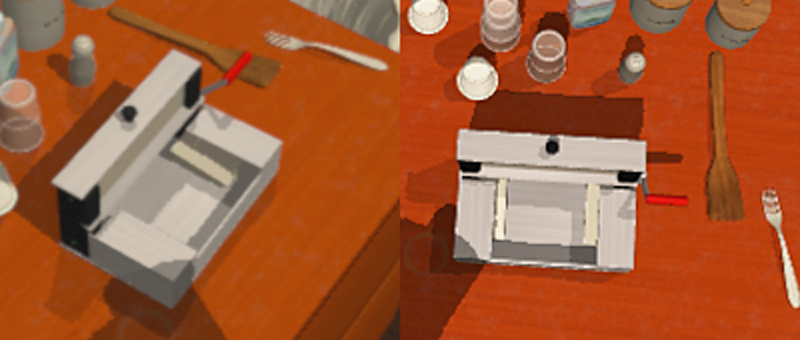

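Run:
```python
from h import *
c=ctrl.capture("top"); s=ctrl.capture("scene")
F={"window":[12,0,70],"rest":[0,0,28],"lever_axis":[97,-190,62],"dispenser":[0,0,0],"lever_handle":[97-80*np.cos(np.radians(52)),-190,62+80*np.sin(np.radians(52))]}
obs=[(s,"window",(341,252)),(s,"rest",(344,260)),(s,"lever_axis",(356,199)),(s,"lever_handle",(366,191)),(c,"window",(341,277)),(c,"rest",(341,275)),(c,"lever_axis",(403,251)),(c,"lever_handle",(404,260)),(c,"dispenser",(340,278)),(s,"dispenser",(347,272))]
def T(p,P): return Rn.from_euler('z',p[2]).apply(P)+[p[0],p[1],0]
f=lambda p: np.ravel([proj(T(p,F[n]),k)[0]-u for k,n,u in obs])
for y0 in (-1.5,0,1.5,3):
    r=least_squares(f,[350,0,y0],loss="soft_l1"); print(r.cost,r.x)
    
r=min((least_squares(f,[350,0,y],loss="soft_l1") for y in (-1.5,0,1.5,3)),key=lambda r:r.cost)
print(np.round(r.fun.reshape(-1,2),1))
for q,p,z in [("mug",(192,268),0),("cr",(208,302),0),("cr",(181,299),0),("fork",(458,285),0),("turner",(427,228),0),("tumbler",(341,193),0)]: print(q,atz(p,c,z).round())
```

```text
24.861095289424334 [517.48607068 -38.62885265 345.5934151 ]
24.861095289425354 [ 5.17486068e+02 -3.86288551e+01  1.82232349e-02]
24.86109528943137 [517.48606445 -38.62885646 -18.83133264]
24.861095289439348 [517.48606169 -38.62885722 -31.39770323]
[[ 2.1  0.9]
 [ 2.1  4.1]
 [-1.2  1.6]
 [ 4.5  1.9]
 [ 0.9 -7.8]
 [-0.  -0.2]
 [-0.9 -1.9]
 [ 0.9  0.5]
 [ 0.6 -1.9]
 [-1.4 -1.9]]
mug [490. 460.   0.]
cr [384. 388.   0.]
cr [384. 479.   0.]
fork [ 530. -432.    0.]
turner [ 715. -317.    0.]
tumbler [808. -12.   0.]
```

The pictures show the dispenser with its tray toward the robot. The lever is on the right (top view, about (404,259)), the turner and fork lie farther right, and the fitted pose is about (517,-39) with yaw near 0. Next is a close look from above.

```bash
cat >> h.py <<'E'
def pose():
    s=ctrl.sense(); q=s["ee_rot"]; return np.array(s["eef_pos"]),Rn.from_quat(np.r_[q[1:],q[0]])
def plan(segs,start=None):
    """segs: (pos, R, rows, claw); prints rows"""
    p,R=start or pose(); p=np.array(p,float); out=[]
    for P,Q,n,cl in segs:
        P=np.array(P,float); p0=p.copy(); rv=(R.inv()*Q).as_rotvec(); R0=R
        for i in range(1,n+1):
            g=p0+(P-p0)*i/n; G=R0*Rn.from_rotvec(rv*i/n)
            d=np.round(R.inv().apply(g-p)/1000,4); w=np.round((R.inv()*G).as_rotvec(),4)
            out.append([cl,*(d+0).tolist(),*(w+0).tolist()]); p=p+R.apply(d*1000); R=R*Rn.from_rotvec(w)
    for i in range(0,len(out),10): print(str(out[i:i+10]).replace(" ",""))
    return p,R
def down(yaw): # tool x = dispenser +y, tool y = dispenser +x
    c,s=np.cos(yaw),np.sin(yaw); return Rn.from_matrix(np.array([[-s,c,0],[c,s,0],[0,0,-1]]).T)
E
python3 - <<'E'
from h import *
plan([((440,-60,330),down(0.02),20,1)])
E
```

```text
[[1,-0.0221,-0.024,-0.0049,0.0,0.0,0.0657],[1,-0.0236,-0.0225,-0.005,0.0,0.0,0.0656],[1,-0.025,-0.0209,-0.0049,0.0,0.0,0.0657],[1,-0.0264,-0.0191,-0.0049,0.0,0.0,0.0656],[1,-0.0275,-0.0175,-0.005,0.0,0.0,0.0657],[1,-0.0287,-0.0156,-0.0049,0.0,0.0,0.0656],[1,-0.0296,-0.0136,-0.0049,0.0,0.0,0.0657],[1,-0.0304,-0.0117,-0.005,0.0,0.0,0.0656],[1,-0.0311,-0.0097,-0.0049,0.0,0.0,0.0657],[1,-0.0318,-0.0076,-0.005,0.0,0.0,0.0656]]
[[1,-0.0321,-0.0055,-0.0049,0.0,0.0,0.0657],[1,-0.0324,-0.0034,-0.0049,0.0,0.0,0.0656],[1,-0.0326,-0.0013,-0.005,0.0,0.0,0.0657],[1,-0.0326,0.0009,-0.0049,0.0,0.0,0.0656],[1,-0.0325,0.003,-0.0049,0.0,0.0,0.0657],[1,-0.0321,0.0051,-0.005,0.0,0.0,0.0656],[1,-0.0318,0.0073,-0.0049,0.0,0.0,0.0657],[1,-0.0313,0.0093,-0.0049,0.0,0.0,0.0656],[1,-0.0306,0.0113,-0.005,0.0,0.0,0.0657],[1,-0.0297,0.0133,-0.0049,0.0,0.0,0.0656]]
```

>>> {"fn": "send_rows", "kwargs": {"targets": [[1, -0.022, -0.024, -0.005, 0, 0, 0.0656], [1, -0.024, -0.0225, -0.005, 0, 0, 0.0656], [1, -0.025, -0.021, -0.005, 0, 0, 0.0656], [1, -0.026, -0.019, -0.005, 0, 0, 0.0656], [1, -0.0275, -0.0175, -0.005, 0, 0, 0.0656], [1, -0.029, -0.0155, -0.005, 0, 0, 0.0656], [1, -0.0295, -0.0135, -0.005, 0, 0, 0.0656], [1, -0.0305, -0.0115, -0.005, 0, 0, 0.0656], [1, -0.031, -0.0095, -0.005, 0, 0, 0.0656], [1, -0.032, -0.0075, -0.005, 0, 0, 0.0656]]}}

```text
time_s: 3.65
eef_pos: [283.0, 224.5, 281.6]
ee_rot: [0.0, 0.433, 0.901, 0.0]
force: [1.9, 0.1, 0.4]
grip_width: -0.005
grip_force: 0.0
```

>>> {"fn": "send_rows", "kwargs": {"targets": [[1, -0.032, -0.0055, -0.005, 0, 0, 0.0656], [1, -0.0325, -0.0035, -0.005, 0, 0, 0.0656], [1, -0.0325, -0.001, -0.005, 0, 0, 0.0656], [1, -0.0325, 0.001, -0.005, 0, 0, 0.0656], [1, -0.0325, 0.003, -0.005, 0, 0, 0.0656], [1, -0.032, 0.005, -0.005, 0, 0, 0.0656], [1, -0.032, 0.0075, -0.005, 0, 0, 0.0656], [1, -0.0315, 0.0095, -0.005, 0, 0, 0.0656], [1, -0.0305, 0.0115, -0.005, 0, 0, 0.0656], [1, -0.0295, 0.0135, -0.005, 0, 0, 0.0656]]}}

```text
time_s: 4.9
eef_pos: [442.2, -60.1, 331.5]
ee_rot: [0.0, 0.7, 0.714, 0.0]
force: [0.6, 0.8, -0.1]
grip_width: 0.002
grip_force: 0.0
```

Run:
```python
from h import *
s=ctrl.sense();print(s["time_s"],s["eef_pos"],s["ee_rot"],s["joints"],s["grip_width"])
c=ctrl.capture("wrist"); save(c,"w1.png"); print(np.round(-np.array(c["R"]).T@c["t"]), np.round(c["R"],2).tolist())
for q in ["window","rest","lever_axis","lever_handle","dispenser"]:
    print(q,[(np.round(d["point"]).tolist(),round(d["score"],2)) for d in ctrl.landmark_of(q,c)[:2]])
```

```text
4.9 [442.21775043 -60.07635874 331.5253951 ] [9.62044584e-05 7.00497264e-01 7.13655077e-01 6.31280252e-05] [-3.98695741e-01  7.93470723e-02  1.52419623e+00  4.64929562e-05
  1.53782395e+00 -4.17305494e-01] 0.0019998554695934098
[440.  13. 475.] [[1.0, 0.02, 0.0], [0.02, -0.96, 0.28], [0.01, -0.28, -0.96]]
window [([411.0, 168.0], 0.74)]
rest []
lever_axis []
lever_handle [([458.0, 377.0], 0.74)]
dispenser []
```

View pics/w1.png

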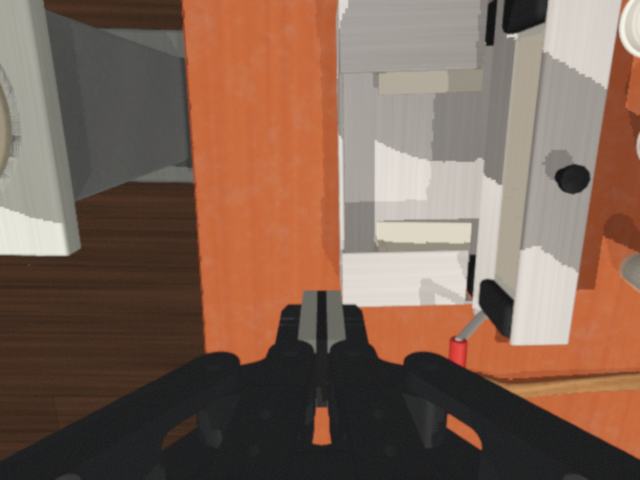

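The wrist view shows the window's corners at about (343,252), (341,71), (470,250) and (481,69), and the handle's near end at (458,340). I'll refit with these.

Run:
```python
from h import *
c=ctrl.capture("wrist"); t=ctrl.capture("top")
obs=[(c,(-52,-85,70),(343,252)),(c,(-52,85,70),(341,71)),(c,(76,-85,70),(470,250)),(c,(76,85,70),(481,69)),(c,(97-49.3,-150,125),(458,340)),
 (t,(0,0,28),(341,275)),(t,(97,-190,62),(403,251)),(t,(47.7,-190,125),(404,260))]
T=lambda p,P: Rn.from_euler('z',p[2]).apply(P)+[p[0],p[1],0]
f=lambda p: np.ravel([proj(T(p,P),k)[0]-u for k,P,u in obs])
r=least_squares(f,[517,-39,0],loss="soft_l1"); print(r.x,r.fun.reshape(-1,2).round(1).tolist())
# draw model
p=r.x; im=c["img"].copy()
for L in [[(-52,-85,70),(76,-85,70),(76,85,70),(-52,85,70)],[(-55,-146,70),(-55,146,70)],[(-55,-146,0),(-55,146,0)],[(-20,-66,22),(-20,66,22)],[(47.7,-150,125),(47.7,-215,125)],[(91,-146,146),(91,146,146)],[(0,-140,28),(0,140,28)],[(76,-145,76),(76,145,76)]]:
    q=proj(np.array([T(p,P) for P in L]),c).round().astype(int); cv2.polylines(im,[q],len(L)>2,(0,0,255),1)
    q=proj(np.array([T(p,P) for P in L]),t).round().astype(int); cv2.polylines(t["img"],[q],len(L)>2,(0,0,255),1)
o=np.hstack([cv2.resize(im[0:400,300:640],(510,600)),cv2.resize(t["img"][200:320,282:430],None,fx=1.95,fy=5)[:600]]); c["img"]=o; save(c,"fit.png"); print(o.shape)
```

```text
[ 5.11274855e+02 -3.72152044e+01  4.64216020e-02] [[-0.5, 2.0], [-0.3, 0.8], [1.5, 1.2], [5.5, -1.3], [-2.6, -1.4], [-0.6, 1.7], [-2.3, -1.8], [-0.1, 0.7]]
(600, 799, 3)
```

View pics/fit.png

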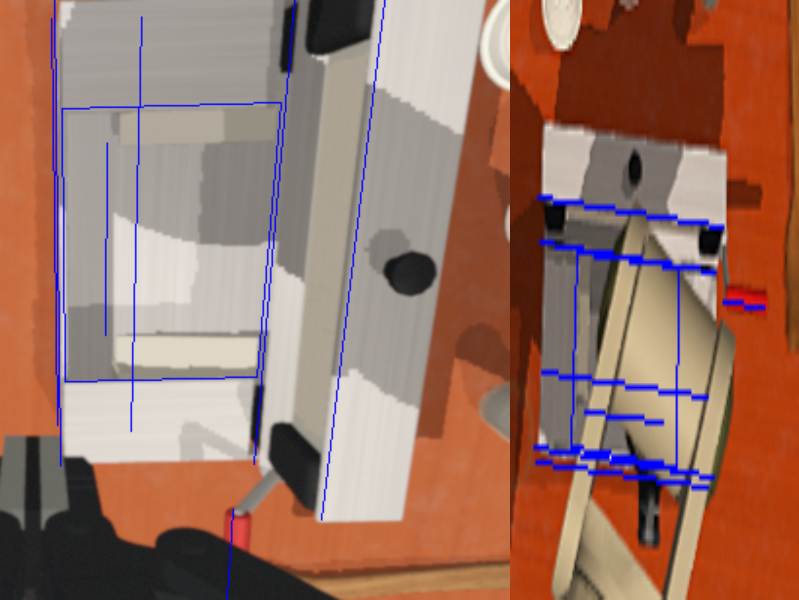

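```bash
cat >> h.py <<'E'
D=np.array([511.3,-37.2,0.0464])
W=lambda *P: Rn.from_euler('z',D[2]).apply(P)+[D[0],D[1],0]
E
python3 - <<'E'
from h import *
Q=down(D[2])
arc=lambda a,e=0:W(97-80*np.cos(np.radians(a)),-195,62+80*np.sin(np.radians(a))+8-e)
s=[(W(46,-195,150),Q,9,1),(arc(52,-3),Q,1,1)]
s+=[(arc(a,e),Q,1,1) for a,e in zip([43,34,25,16,7,-2,-11,-20,-28,-34],[0]*9+[3])]
s+=[(arc(-34,4),Q,4,1)]+[(arc(a,-3),Q,1,1) for a in (-22,-8,6,20,36,52)]
print(W(46,-195,150)); e=plan(s); print(e[0])
E
```

```text
[ 566.29524449 -229.85648986  150.        ]
[[1,-0.0194,0.0134,0.0202,0.0,0.0,-0.0027],[1,-0.0194,0.0134,0.0201,0.0001,0.0,-0.0026],[1,-0.0194,0.0133,0.0202,0.0,0.0,-0.0027],[1,-0.0195,0.0133,0.0202,0.0,0.0,-0.0027],[1,-0.0195,0.0132,0.0201,0.0,0.0,-0.0026],[1,-0.0195,0.0132,0.0202,0.0001,0.0,-0.0027],[1,-0.0196,0.0131,0.0201,0.0,0.0,-0.0027],[1,-0.0196,0.0131,0.0202,0.0,0.0,-0.0026],[1,-0.0197,0.013,0.0202,0.0,0.0,-0.0027],[1,0.0,0.0018,0.0139,0.0,0.0,0.0]]
[[1,0.0,-0.0093,0.0115,0.0,0.0,0.0],[1,0.0,-0.0078,0.0098,0.0,0.0,0.0],[1,0.0,-0.0062,0.0109,0.0,0.0,0.0],[1,0.0,-0.0044,0.0118,0.0,0.0,0.0],[1,0.0,-0.0025,0.0123,0.0,0.0,0.0],[1,0.0,-0.0005,0.0125,0.0,0.0,0.0],[1,0.0,0.0014,0.0125,0.0,0.0,0.0],[1,0.0,0.0034,0.0121,0.0,0.0,0.0],[1,0.0,0.0045,0.0102,0.0,0.0,0.0],[1,0.0,0.0043,0.0102,0.0,0.0,0.0]]
[[1,0.0,0.0,0.0002,0.0,0.0,0.0],[1,0.0,0.0,0.0003,0.0,0.0,0.0],[1,0.0,0.0,0.0002,0.0,0.0,0.0],[1,0.0,0.0,0.0003,0.0,0.0,0.0],[1,0.0,-0.0078,-0.0218,0.0,0.0,0.0],[1,0.0,-0.0051,-0.0188,0.0,0.0,0.0],[1,0.0,-0.0003,-0.0195,0.0,0.0,0.0],[1,0.0,0.0044,-0.019,0.0,0.0,0.0],[1,0.0,0.0104,-0.0197,0.0,0.0,0.0],[1,0.0,0.0155,-0.016,0.0,0.0,0.0]]
[ 568.0562311  -229.79531149  136.05677718]
```

>>> {"fn": "send_rows", "kwargs": {"targets": [[1, -0.0195, 0.0135, 0.015, 0, 0, -0.0027], [1, -0.0195, 0.0135, 0.018, 0, 0, -0.0027], [1, -0.0195, 0.0135, 0.02, 0, 0, -0.0027], [1, -0.0195, 0.013, 0.021, 0, 0, -0.0027], [1, -0.0195, 0.013, 0.021, 0, 0, -0.0027], [1, -0.0195, 0.013, 0.021, 0, 0, -0.0027], [1, -0.0195, 0.013, 0.021, 0, 0, -0.0027], [1, -0.0195, 0.013, 0.022, 0, 0, -0.0027], [1, -0.0195, 0.013, 0.0225, 0, 0, -0.0027], [1, 0, 0, 0, 0, 0, 0]]}}

```text
time_s: 6.55
eef_pos: [565.5, -230.5, 148.0]
ee_rot: [-0.002, 0.691, 0.723, -0.0]
force: [-0.2, 0.5, 0.3]
grip_width: 0.0
grip_force: 0.0
```

Run:
```python
from h import *
c=ctrl.capture("wrist"); save(c,"w2.png"); t=ctrl.capture("scene")
p,R=pose(); print(p, Rn.from_euler('z',-D[2]).apply(p-[D[0],D[1],0]))
for k in (c,t):
  for q in ["lever_handle","lever_axis"]: print(q,[(np.round(d["point"]).tolist(),round(d["score"],2)) for d in ctrl.landmark_of(q,k)[:2]], proj(W(47.7,-190,125),k).round())
c["img"]=np.hstack([cv2.resize(c["img"][150:480,320:640],(400,412)),cv2.resize(t["img"][140:243,320:420],(400,412))]);save(c,"w2.png")
```

```text
[ 565.79905272 -229.9501542   150.40090574] [  45.49999781 -195.0705485   150.40090574]
lever_handle [([336.0, 282.0], 0.74)] [[330. 277.]]
lever_axis [] [[330. 277.]]
lever_handle [([368.0, 190.0], 0.45)] [[370. 194.]]
lever_axis [([350.0, 200.0], 0.74)] [[370. 194.]]
```

View pics/w2.png

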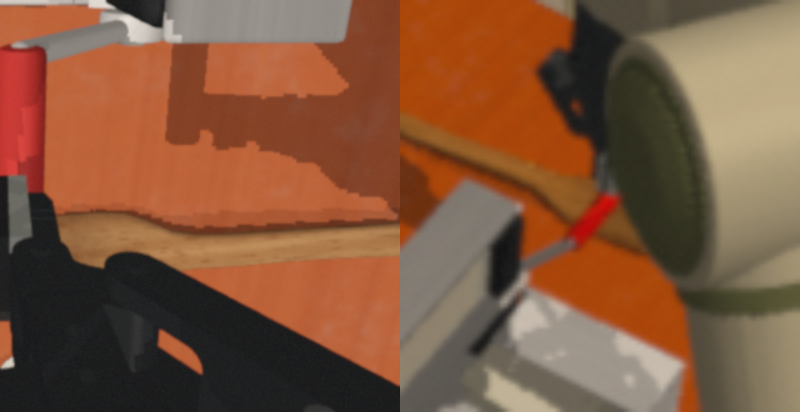

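The shut fingertips sit over the red handle, which is about 3 mm to +x of the tips in the left panel. I'll push down along the arc.

>>> {"fn": "send_rows", "kwargs": {"targets": [[1, 0, 0.004, 0.015, 0, 0, 0], [1, 0, -0.009, 0.0115, 0, 0, 0], [1, 0, -0.008, 0.01, 0, 0, 0], [1, 0, -0.006, 0.011, 0, 0, 0], [1, 0, -0.0045, 0.012, 0, 0, 0], [1, 0, -0.0025, 0.012, 0, 0, 0], [1, 0, -0.0005, 0.0125, 0, 0, 0], [1, 0, 0.0015, 0.0125, 0, 0, 0], [1, 0, 0.0035, 0.012, 0, 0, 0], [1, 0, 0.0045, 0.01, 0, 0, 0]]}}

```text
time_s: 8.1
eef_pos: [548.4, -231.4, 30.7]
ee_rot: [-0.001, 0.691, 0.723, -0.0]
force: [-4.7, -1.3, 6.9]
grip_width: 0.001
grip_force: 3.5
```

>>> {"fn": "send_rows", "kwargs": {"targets": [[1, 0, 0.0025, 0.006, 0, 0, 0], [1, 0, 0.001, 0.004, 0, 0, 0], [1, 0, 0, 0.002, 0, 0, 0], [1, 0, 0, 0, 0, 0, 0], [1, 0, 0, 0, 0, 0, 0], [1, 0, 0, 0, 0, 0, 0], [1, 0, 0, 0, 0, 0, 0], [1, 0, 0, 0, 0, 0, 0], [1, 0, 0, 0, 0, 0, 0], [1, 0, 0, 0, 0, 0, 0]]}}

```text
time_s: 9.35
eef_pos: [552.2, -231.4, 23.5]
ee_rot: [0.0, 0.691, 0.723, -0.001]
force: [-20.4, 7.2, 45.2]
grip_width: 0.001
grip_force: 23.0
```

Run:
```python
from h import *
c=ctrl.capture("wrist"); s=ctrl.sense(); print(s["force"],s["eef_pos"])
for q in ["straw_1","straw_1_left","straw_1_right","lever_handle"]:
    print(q,[(np.round(d["point"]).tolist(),round(d["score"],2)) for d in ctrl.landmark_of(q,c)[:2]])
print(proj(W(30,-190,18),c))
save(c,"w3.png")
```

```text
[-19.61463815   6.96121903  44.6601587 ] [ 552.12235681 -231.37498646   23.50467512]
straw_1 []
straw_1_left []
straw_1_right []
lever_handle [([327.0, 296.0], 0.71)]
[[319.29383736 293.57382187]]
```

View pics/w3.png

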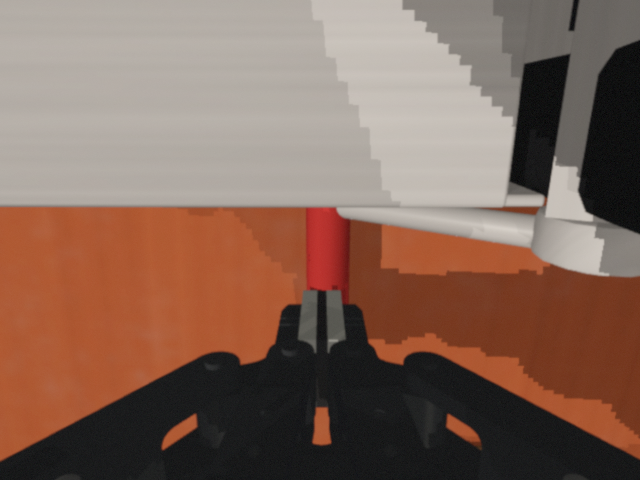

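The lever is at its stop: 45 N, tip at z 23.5 and handle bar under the fingers at (327,260). Now I release it along the arc.

>>> {"fn": "send_rows", "kwargs": {"targets": [[1, 0, 0, -0.006, 0, 0, 0], [1, 0, -0.008, -0.017, 0, 0, 0], [1, 0, -0.006, -0.018, 0, 0, 0], [1, 0, -0.001, -0.019, 0, 0, 0], [1, 0, 0.003, -0.019, 0, 0, 0], [1, 0, 0.008, -0.02, 0, 0, 0], [1, 0, 0.014, -0.02, 0, 0, 0], [1, 0, 0, -0.03, 0, 0, 0], [1, 0.01, -0.005, -0.045, 0, 0, 0], [1, 0.02, -0.01, -0.045, 0, 0, 0]]}}

```text
time_s: 10.85
eef_pos: [545.8, -201.3, 258.5]
ee_rot: [-0.001, 0.691, 0.723, -0.0]
force: [0.6, -0.9, -0.2]
grip_width: 0.003
grip_force: 0.0
```

Run:
```python
from h import *
p,R=pose(); print(p)
e=plan([(W(-30,-60,270),down(D[2]),10,-0.6)])
```

```text
[ 545.80769851 -201.32256845  258.48750845]
[[-0.6,0.0105,-0.0057,-0.0011,-0.0001,-0.0001,-0.0002],[-0.6,0.0106,-0.0057,-0.0012,-0.0001,0.0,-0.0001],[-0.6,0.0105,-0.0057,-0.0011,-0.0001,-0.0001,-0.0002],[-0.6,0.0106,-0.0057,-0.0012,-0.0001,-0.0001,-0.0002],[-0.6,0.0105,-0.0057,-0.0011,-0.0001,0.0,-0.0001],[-0.6,0.0106,-0.0057,-0.0012,0.0,-0.0001,-0.0002],[-0.6,0.0105,-0.0057,-0.0011,-0.0001,-0.0001,-0.0002],[-0.6,0.0106,-0.0057,-0.0011,-0.0001,-0.0001,-0.0002],[-0.6,0.0105,-0.0057,-0.0012,-0.0001,0.0,-0.0001],[-0.6,0.0106,-0.0057,-0.0011,-0.0001,-0.0001,-0.0002]]
```

>>> {"fn": "send_rows", "kwargs": {"targets": [[-0.4, 0.0105, -0.006, -0.001, 0, 0, 0], [-0.4, 0.0105, -0.006, -0.001, 0, 0, 0], [-0.4, 0.0105, -0.006, -0.001, 0, 0, 0], [-0.4, 0.0105, -0.006, -0.001, 0, 0, 0], [-0.4, 0.0105, -0.006, -0.001, 0, 0, 0], [-0.4, 0.0105, -0.006, -0.001, 0, 0, 0], [-0.4, 0.0105, -0.006, -0.001, 0, 0, 0], [-0.4, 0.0105, -0.006, -0.001, 0, 0, 0], [-0.4, 0.0105, -0.006, -0.001, 0, 0, 0], [-0.4, 0.0105, -0.006, -0.001, 0, 0, 0]]}}

```text
time_s: 12.1
eef_pos: [480.8, -98.7, 268.4]
ee_rot: [0.0, 0.691, 0.723, -0.0]
force: [0.0, -0.1, 0.4]
grip_width: 0.699
grip_force: 0.0
```

Run:
```python
from h import *
c=ctrl.capture("wrist"); p,R=pose(); print(p,ctrl.sense()["grip_width"])
for q in ["straw_1","straw_1_left","straw_1_right","window"]:
    print(q,[(np.round(d["point"]).tolist(),round(d["score"],2)) for d in ctrl.landmark_of(q,c)[:3]],[np.round(d["extent"]).tolist() for d in ctrl.boxes_of(q,c)[:2]])
print(proj(np.array([W(0,-105,28),W(0,0,28),W(0,105,28),W(-52,-85,70),W(-52,85,70),W(76,-85,70),W(47.7,-150,125)]),c).round().tolist())
save(c,"w4.png")
```

```text
[480.40398579 -97.74682136 268.65162864] 0.6994989612321006
straw_1 [([364.0, 126.0], 0.74)] [[356.0, 7.0, 19.0, 226.0]]
straw_1_left [] [[353.0, 9.0, 24.0, 224.0]]
straw_1_right [([363.0, 242.0], 0.74)] [[356.0, 8.0, 17.0, 223.0]]
window [([383.0, 129.0], 0.67), ([367.0, 127.0], 0.26)] [[389.0, 382.0, 251.0, 46.0], [292.0, 0.0, 342.0, 414.0]]
[[358.0, 239.0], [361.0, 123.0], [364.0, -14.0], [300.0, 231.0], [296.0, 2.0], [454.0, 231.0], [431.0, 335.0]]
```

View pics/w4.png

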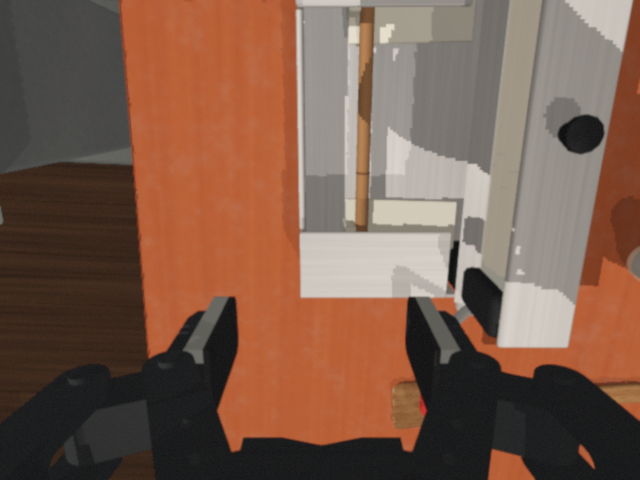

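The picture shows one straw at rest in the tray, a brown rod from (368,10) to (361,230). The window is where predicted, and the lever has been released. I'll measure the straw's line and plan the descent.

Run:
```python
from h import *
c=ctrl.capture("wrist")
im=cv2.cvtColor(c["img"],cv2.COLOR_RGB2HSV); m=[]
for r in list(range(45,90,5))+list(range(160,200,5)):
    x=np.where((im[r,340:390,1]>110)&(im[r,340:390,0]<20))[0]
    if len(x)>3: m.append((x.mean()+340,r,len(x)))
L=[Rn.from_euler('z',-D[2]).apply(atz(q[:2],c,28)-[D[0],D[1],0]) for q in m]
print(np.round(L,1)[:,:2].tolist(),[q[2] for q in m])
x0=float(np.median(np.array(L)[:,0]))
Q=down(D[2]); print(x0)
plan([(W(x0,20,110),Q,8,0),(W(x0,20,80),Q,2,0)])
```

```text
[[2.4, 61.2], [2.5, 57.4], [2.6, 53.6], [2.7, 49.7], [2.4, 45.9], [2.5, 42.0], [2.6, 38.1], [2.8, 34.2], [2.9, 30.2], [2.4, -32.4], [2.6, -36.8], [2.7, -41.2], [2.8, -45.7], [2.9, -50.2], [2.6, -54.7], [2.2, -59.3], [2.4, -63.8]] [13, 13, 13, 13, 12, 12, 12, 12, 12, 11, 11, 11, 11, 11, 12, 11, 11]
2.5787401998687995
[[0,0.0101,0.0044,0.0198,0.0,0.0,-0.0002],[0,0.0101,0.0044,0.0197,0.0,0.0,-0.0002],[0,0.0102,0.0044,0.0198,-0.0001,0.0,-0.0001],[0,0.0101,0.0044,0.0198,0.0,0.0,-0.0002],[0,0.0101,0.0045,0.0198,0.0,0.0,-0.0002],[0,0.0101,0.0044,0.0197,0.0,-0.0001,-0.0002],[0,0.0101,0.0044,0.0198,0.0,0.0,-0.0001],[0,0.0102,0.0044,0.0198,-0.0001,0.0,-0.0002],[0,0.0,0.0,0.015,0.0,0.0,0.0],[0,0.0,0.0,0.015,0.0,0.0,0.0]]
```

Yaw agrees with the straw's line, which lies at x=2.6 in my dispenser frame.

>>> {"fn": "send_rows", "kwargs": {"targets": [[0, 0.01, 0.0045, 0.02, 0, 0, 0], [0, 0.01, 0.0045, 0.02, 0, 0, 0], [0, 0.01, 0.0045, 0.02, 0, 0, 0], [0, 0.01, 0.0045, 0.02, 0, 0, 0], [0, 0.01, 0.0045, 0.02, 0, 0, 0], [0, 0.01, 0.0045, 0.02, 0, 0, 0], [0, 0.01, 0.004, 0.02, 0, 0, 0], [0, 0.011, 0.0045, 0.018, 0, 0, 0], [0, 0, 0, 0.015, 0, 0, 0], [0, 0, 0, 0.015, 0, 0, 0]]}}

```text
time_s: 13.85
eef_pos: [513.1, -17.2, 79.6]
ee_rot: [0.0, 0.691, 0.723, 0.0]
force: [0.6, 0.8, -0.9]
grip_width: 0.5
grip_force: 0.0
```

Run:
```python
from h import *
c=ctrl.capture("wrist"); p,R=pose(); Y=Rn.from_euler('z',-D[2])
print(p,Y.apply(p-[D[0],D[1],0]),proj(W(2.6,20,28),c),proj(p,c)); save(c,"w5.png")
for q in ["straw_1","straw_1_left","straw_1_right"]:
    print(q,[(np.round(Y.apply(atz(d["point"],c,28)-[D[0],D[1],0])).tolist(),round(d["score"],2)) for d in ctrl.landmark_of(q,c)[:3]])
plan([(W(2.6,20,13),down(D[2]),6,0)])
```

```text
[512.14995633 -17.10594407  77.85323815] [ 1.78107121 20.03300514 77.85323815] [[322.99111817 264.80872998]] [[321.4488711  311.78116333]]
straw_1 [([6.0, -4.0, 28.0], 0.82)]
straw_1_left []
straw_1_right []
[[0,0.0,0.0,0.0112,0.0,0.0,-0.0003],[0,0.0,-0.0001,0.0113,0.0,0.0,-0.0002],[0,0.0001,0.0,0.0112,0.0,0.0,-0.0003],[0,0.0,0.0,0.0113,0.0001,0.0001,-0.0002],[0,0.0,-0.0001,0.0112,0.0,0.0,-0.0003],[0,0.0,0.0,0.0112,0.0,0.0,-0.0002]]
```

View pics/w5.png

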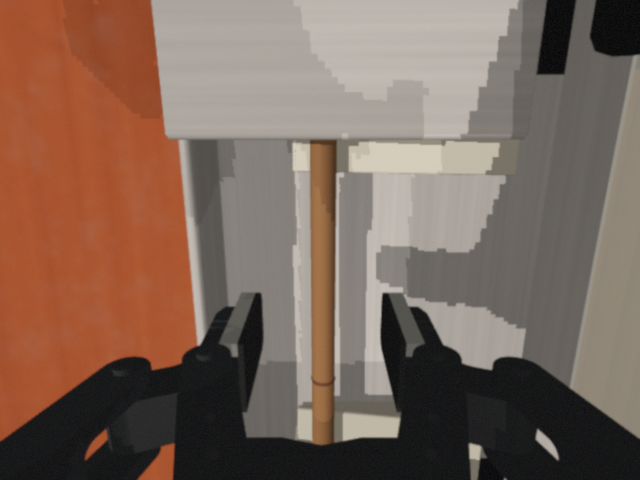

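The fingers straddle the straw, which runs at column 322 midway between the pads. I'll descend and grip.

>>> {"fn": "send_rows", "kwargs": {"targets": [[0, 0, 0, 0.011, 0, 0, 0], [0, 0, 0, 0.011, 0, 0, 0], [0, 0, 0, 0.011, 0, 0, 0], [0, 0, 0, 0.011, 0, 0, 0], [0, 0, 0, 0.011, 0, 0, 0], [0, 0, 0, 0.01, 0, 0, 0], [0, 0, 0, 0, 0, 0, 0], [1, 0, 0, 0, 0, 0, 0], [1, 0, 0, 0, 0, 0, 0], [1, 0, 0, 0, 0, 0, 0]], "squeeze": 35}}

```text
time_s: 15.3
eef_pos: [513.7, -17.0, 15.8]
ee_rot: [0.001, 0.691, 0.723, 0.0]
force: [2.9, -0.1, 1.4]
grip_width: 0.123
grip_force: 34.1
```

>>> {"fn": "send_rows", "kwargs": {"targets": [[1, 0, 0, 0, 0, 0, 0], [1, 0, 0, 0, 0, 0, 0], [1, 0, 0, -0.001, 0, 0, 0], [1, -0.004, 0, 0, 0, 0, 0], [1, -0.004, 0, 0, 0, 0, 0], [1, -0.005, 0, 0, 0, 0, 0], [1, -0.005, 0, 0, 0, 0, 0], [1, -0.005, 0, 0, 0, 0, 0], [1, -0.003, 0, 0, 0, 0, 0], [1, 0, 0, 0, 0, 0, 0]]}}

```text
time_s: 16.55
eef_pos: [514.0, -43.1, 16.1]
ee_rot: [-0.0, 0.691, 0.723, -0.0]
force: [1.9, -0.1, -0.2]
grip_width: 0.121
grip_force: 34.6
```

Run:
```python
from h import *
s=ctrl.sense(); c=ctrl.capture("wrist"); p,R=pose(); Y=Rn.from_euler('z',-D[2])
l=Y.apply(p-[D[0],D[1],0]); print(l,s["force"],s["grip_width"]); save(c,"w6.png")
for q in ["straw_1_left"]: print(q,[(d["point"],np.round(Y.apply(atz(d["point"],c,28)-[D[0],D[1],0])).tolist(),round(d["score"],2)) for d in ctrl.landmark_of(q,c)[:3]])
# tilt about low end at (x,-132,29), grasp centre = straw axis z 28
piv=np.array([l[0],-131.,29.]); rel=l-piv; Q0=down(D[2]); ax=Rn.from_euler('z',D[2]).apply([1,0,0])
seg=[]
for a in np.radians(np.arange(3,25,3)):
    g=piv+Rn.from_rotvec([a,0,0]).apply(rel)+[0,0,1]; seg.append((W(*g),Rn.from_rotvec(ax*a)*Q0,1,1))
e=plan(seg+[(seg[-1][0],seg[-1][1],2,1)])
d=Rn.from_euler('z',D[2]).apply([0,np.cos(a),np.sin(a)])
plan([(e[0]+100*d,e[1],10,1),(e[0]+100*d+[0,0,120],e[1],10,1)],e)
```

```text
[ 2.4535937  -5.85711356 16.17835808] [ 1.86236487 -0.12018907 -0.22822253] 0.12104158822271727
straw_1_left []
[[1,0.0004,-0.0001,-0.0075,-0.0005,0.0524,-0.0011],[1,0.0005,0.0,-0.0066,0.0,0.0524,0.0],[1,0.0005,0.0,-0.0066,0.0,0.0523,0.0],[1,0.0005,0.0,-0.0065,0.0,0.0524,0.0001],[1,0.0005,0.0,-0.0066,0.0,0.0524,0.0],[1,0.0005,0.0,-0.0066,0.0,0.0523,0.0],[1,0.0005,0.0,-0.0065,0.0,0.0524,0.0],[1,0.0005,0.0,-0.0066,0.0,0.0523,0.0],[1,0.0,0.0,0.0,0.0,0.0,0.0],[1,0.0,0.0,0.0,0.0,0.0,0.0]]
[[1,0.01,0.0,0.0,0.0,0.0,0.0],[1,0.01,0.0,0.0,0.0,0.0,0.0],[1,0.01,0.0,0.0,0.0,0.0,0.0],[1,0.01,0.0,0.0,0.0,0.0,0.0],[1,0.01,0.0,0.0,0.0,0.0,0.0],[1,0.01,0.0,0.0,0.0,0.0,0.0],[1,0.01,0.0,0.0,0.0,0.0,0.0],[1,0.01,0.0,0.0,0.0,0.0,0.0],[1,0.01,0.0,0.0,0.0,0.0,0.0],[1,0.01,0.0,0.0,0.0,0.0,0.0]]
[[1,0.0049,0.0,-0.011,0.0,0.0,0.0],[1,0.0049,0.0,-0.0109,0.0,0.0,0.0],[1,0.0048,0.0,-0.011,0.0,0.0,0.0],[1,0.0049,0.0,-0.011,0.0,0.0,0.0],[1,0.0049,0.0,-0.0109,0.0,0.0,0.0],[1,0.0049,0.0,-0.011,0.0,0.0,0.0],[1,0.0049,0.0,-0.0109,0.0,0.0,0.0],[1,0.0048,0.0,-0.011,0.0,0.0,0.0],[1,0.0049,0.0,-0.011,0.0,0.0,0.0],[1,0.0049,0.0,-0.0109,0.0,0.0,0.0]]
```

View pics/w6.png

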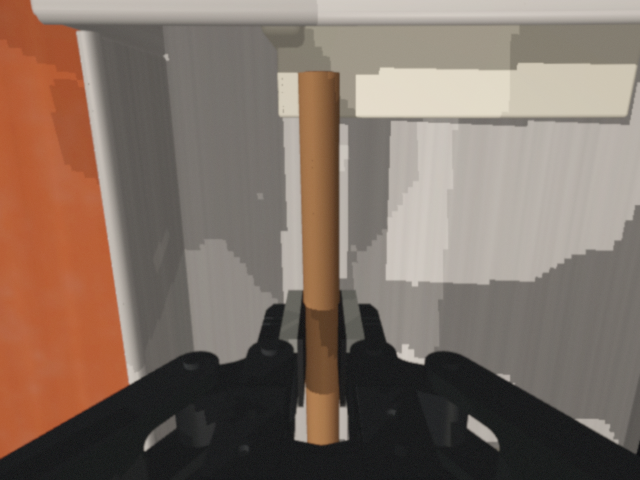

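The straw is gripped and its left end, at (320,72), is clear of the cover edge (row 25). I'll tilt that end up.

>>> {"fn": "send_rows", "kwargs": {"targets": [[1, 0.0005, 0, -0.0075, 0, 0.0524, 0], [1, 0.0005, 0, -0.0066, 0, 0.0524, 0], [1, 0.0005, 0, -0.0066, 0, 0.0524, 0], [1, 0.0005, 0, -0.0066, 0, 0.0524, 0], [1, 0.0005, 0, -0.0066, 0, 0.0524, 0], [1, 0.0005, 0, -0.0066, 0, 0.0524, 0], [1, 0.0005, 0, -0.0066, 0, 0.0524, 0], [1, 0.0005, 0, -0.0066, 0, 0.0524, 0], [1, 0, 0, 0, 0, 0, 0], [1, 0, 0, 0, 0, 0, 0]]}}

```text
time_s: 17.9
eef_pos: [514.4, -48.3, 69.2]
ee_rot: [-0.15, 0.676, 0.707, 0.143]
force: [1.3, -0.0, 0.1]
grip_width: 0.124
grip_force: 34.5
```

Run:
```python
from h import *
s=ctrl.sense(); c=ctrl.capture("wrist"); p,R=pose(); Y=Rn.from_euler('z',-D[2])
print(Y.apply(p-[D[0],D[1],0]),R.as_matrix().round(3).tolist(),s["force"],s["wrist_torque"],s["grip_width"])
t=ctrl.capture("scene")
c["img"]=np.hstack([cv2.resize(c["img"],(400,300)),cv2.resize(t["img"][180:330,250:450],(400,300))]); save(c,"w7.png")
```

```text
[  2.55994566 -11.10186851  69.27522481] [[-0.042, 0.999, -0.019], [0.913, 0.046, 0.406], [0.406, -0.0, -0.914]] [ 1.29802837 -0.00251028  0.05865959] [-0.28901539 -0.26663265  0.02060044] 0.12365699239689111
```

View pics/w7.png

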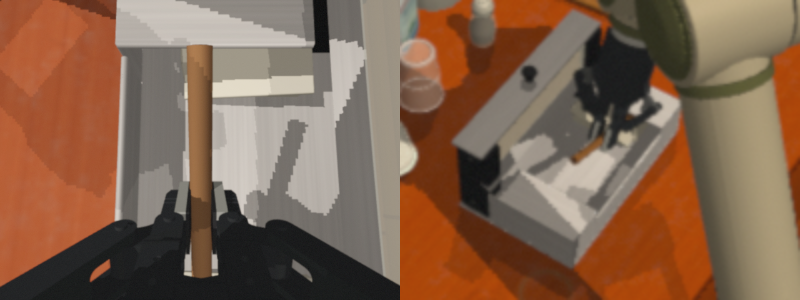

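The straw is tilted about 24° with its upper end through the window, over the cover edge (end at (200,45) in the left panel), and no force shows. I'll draw it out along its axis, then raise it.

>>> {"fn": "send_rows", "kwargs": {"targets": [[1, 0.008, 0, 0, 0, 0, 0], [1, 0.01, 0, 0, 0, 0, 0], [1, 0.011, 0, 0, 0, 0, 0], [1, 0.011, 0, 0, 0, 0, 0], [1, 0.011, 0, 0, 0, 0, 0], [1, 0.011, 0, 0, 0, 0, 0], [1, 0.011, 0, 0, 0, 0, 0], [1, 0.011, 0, 0, 0, 0, 0], [1, 0.009, 0, 0, 0, 0, 0], [1, 0, 0, 0, 0, 0, 0]]}}

```text
time_s: 19.25
eef_pos: [510.7, 36.9, 107.6]
ee_rot: [-0.15, 0.676, 0.707, 0.144]
force: [-0.0, -0.1, -0.4]
grip_width: 0.125
grip_force: 34.4
```

>>> {"fn": "send_rows", "kwargs": {"targets": [[1, 0.004, 0, -0.009, 0, 0, 0], [1, 0.006, 0, -0.0135, 0, 0, 0], [1, 0.0065, 0, -0.0145, 0, 0, 0], [1, 0.0065, 0, -0.0145, 0, 0, 0], [1, 0.0065, 0, -0.0145, 0, 0, 0], [1, 0.0065, 0, -0.0145, 0, 0, 0], [1, 0.0065, 0, -0.0145, 0, 0, 0], [1, 0.0065, 0, -0.0145, 0, 0, 0], [1, 0.004, 0, -0.009, 0, 0, 0], [1, 0, 0, 0, 0, 0, 0]]}}

```text
time_s: 20.5
eef_pos: [510.8, 36.5, 237.6]
ee_rot: [-0.15, 0.676, 0.707, 0.144]
force: [0.4, -0.3, 1.0]
grip_width: 0.126
grip_force: 34.4
```

>>> {"fn": "send_rows", "kwargs": {"targets": [[1, 0.002, 0, -0.0045, 0, -0.04, 0], [1, 0, 0, -0.003, 0, -0.06, 0], [1, 0, 0, -0.003, 0, -0.06, 0], [1, 0, 0, -0.003, 0, -0.06, 0], [1, 0, 0, -0.003, 0, -0.06, 0], [1, 0, 0, -0.003, 0, -0.06, 0], [1, 0, 0, -0.002, 0, -0.05, 0], [1, 0, 0, 0, 0, -0.03, 0], [1, 0, 0, 0, 0, 0, 0], [1, 0, 0, 0, 0, 0, 0]]}}

```text
time_s: 21.75
eef_pos: [510.8, 32.5, 258.3]
ee_rot: [0.0, 0.691, 0.723, -0.0]
force: [-0.2, -0.8, -0.2]
grip_width: 0.124
grip_force: 34.4
```

Run:
```python
from h import *
s=ctrl.sense(); print(s["time_s"],s["eef_pos"],s["force"],s["grip_width"],pose()[1].as_matrix().round(2).tolist())
c=ctrl.capture("wrist"); t=ctrl.capture("scene"); u=ctrl.capture("top")
c["img"]=np.hstack([cv2.resize(c["img"],(400,300)),cv2.resize(t["img"][150:330,230:470],(400,300))])
c["img"]=np.vstack([c["img"],cv2.resize(u["img"][165:315,160:480],(800,300))]); save(c,"w8.png")
```

```text
21.75 [510.82194933  32.46209588 258.34415797] [-0.22954083 -0.79079319 -0.2227746 ] 0.12354263594148494 [[-0.05, 1.0, -0.0], [1.0, 0.05, -0.0], [-0.0, -0.0, -1.0]]
```

View pics/w8.png

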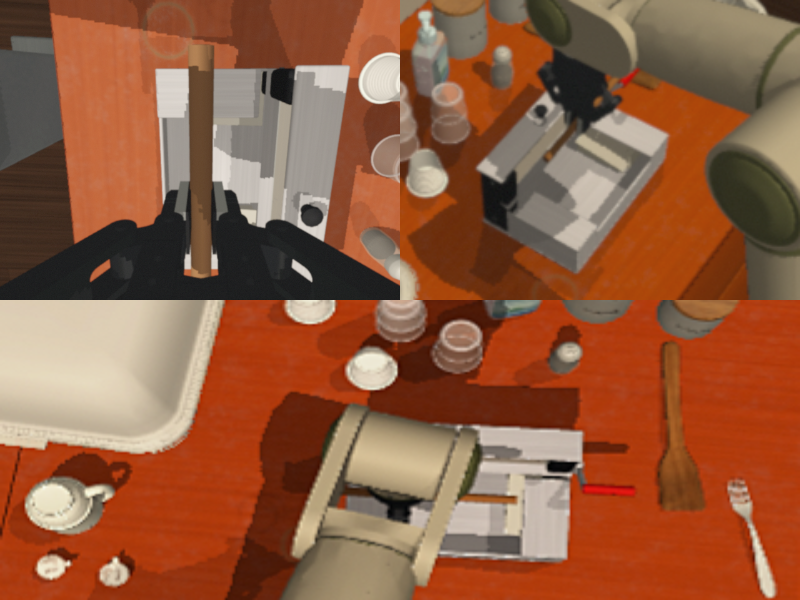

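The straw is held level at about z 270 mm, the tray is empty, and the lever is back at (610,490) in the top panel. The bystanders have not moved. I'm handing in.

```bash
python3 -c "
from rig import ctrl
print(ctrl.finish_job())"
```

```text
the job is handed in; nothing more can be done
None
```

The job is handed in, with no verdict shown: one lever swing released one straw, which the gripper holds level and still about 20 cm above the end covers, with the tray empty and the bystanders looking unmoved in the last pictures.

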